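# Find the full button tin and hold it ready over the sifting cups

## Robot

A 7-joint arm with a two-finger parallel gripper is mounted at the origin on a cart in front of the work surface, level with it; the furniture and walls round the work are solid. World frame = base frame: x ahead of the robot, y to its left, z up, the work surface at z = 0. Lengths are in m, angles in rad, forces in N, time in s.
With the tool pointing down it reaches from about 0.35 to 0.9 m from the base axis. Payload 8.1 kg.
Tool frame: the origin (TCP) lies at the very end of the fingers, on their centre line; the grasp point (between the pads) lies 19 mm behind it (arm.grip_point_offset is the distance from the TCP to the grasp point, in m); z points along the fingers, y is the line along which they close (so a half turn about z gives the same grasp; the last joint's range is limited). The gripper opens to 85 mm and grips with 20 to 120 N. Pads are 22 mm wide; open, the fingers measure 114 mm over their backs; the gripper's body (76 mm by 85 mm) begins 54 mm behind the grasp point. The pads swing forward as they close: fully open they stand 13 mm farther back than shut.
Start: joints at [1.19, 0.434, 0.025, 1.573, -0.012, 1.134, -0.075], TCP at [0.171, -0.601, 0.231] pointing down, gripper open.
Joint ranges: [-2.62, 2.62], [-0.44, 2.09], [-1.27, 1.32], [0.08, 2.57], [-1.32, 4.46], [0.12, 2], [-2.74, 2.74]. Speed limits (rad/s): [2.22, 2.22, 3.01, 3.01, 3.14, 3.14, 3.14].

## Interface

Orientations are given as a unit quaternion [x, y, z, w].
In Python, from workcell import arm, optics gives the robot as it stands.
- The arm moves only by the tool step_arm, never from a script. Its argument "series" is a list of rows, each a list of 3 entries, a list of its own where there are three numbers: the opening, from 0 (shut) to 1 (fully open), then the shift along the tool's x, y, z in mm, then the turn about the tool's z in degrees. A call has 1 to 12 rows; each row shifts and turns the commanded pose from where the row before left it, along the tool's axes as they then stand; what a row does not reach is not made up. A row lasts 1/12 s, in which the tool goes at most 41.7 mm and 7.16 degrees, less where a joint would pass 70% of its speed; a pose out of reach is approached as far as the arm can. A call is refused whole if a number of a shift passes 41.7 or a number of a turn 7.16, either way. A call with a gripper value outside its range is refused whole. The fingers move at their own pace and stop on an object; "grip_force" is the grip in N (left out, the last holds). Time passes only in rows, so rows that do not move let the fingers close. It gives the time, the measured TCP pose, the force, the opening and the grip force at its end, in the units of the state.
- arm.get_obs(): the state, without advancing time (a new reading comes with each control period).
- optics.snapshot(name): name is "side" or "top" or "wrist"; returns the picture (420x560x3 uint8, red, green, blue); there is no depth.
- optics.camera_model(name): a dict with "vfov" (degrees; the focal length in pixels is half the picture's height over the tangent of half this angle, whatever the lens; pixels are square), "cx", "cy" (the principal point, pixels), "position" and "rotation" of the camera in the world; the wrist camera has in their place "T_tool_cam" (4x4, takes a point from camera to tool coordinates, whose origin is the TCP and whose axes are the flange's). Camera axes: x right, y down, z forward; pixel columns grow to the right and rows downward; lengths in m; the calibration is good to about 2 mm. The wrist camera is an equidistant fisheye: a pixel r from the principal point sees the ray r / f radians off the axis. A picture is of the moment at which its call begins: read the wrist's pose just before it. camera_model takes no time and is no camera call.
- arm.sign_off(): hands the job in; it is judged then, once.
The state is a dict: "time_s": time; "joint_pos": joint angles; "qvel": joint speeds; "joint_efforts": joint torques, N m; "tool_pos": TCP position; "orientation": TCP orientation; "ft_force": force on the tool from outside, world axes, zero at the start; "moment": the same for the moment, N m; "gripper_width": finger opening in m; "grasp_force": force on a finger pad.
Only numpy, scipy, OpenCV 4.12 (cv2) and the standard library are available. Lean on these libraries where they do the work, as an engineer would, in place of code of your own. Each camera call takes 0.05 s, during which the arm holds its last target. There are 200 camera calls.

## Task

Get ready to sift buttons: before touching the tins, set the white sieve cup down inside the blue cup where that one stands, so that it sits fully home, upright and let go. Then heft the three identical tins on the wooden board one at a time, from the left (+y) spot to the right, lifting each straight up only about 5 cm and setting the two lighter ones back upright on their spots. Finish while still holding the heaviest tin in the gripper, upright and still, over the nested cups with its underside about 18 cm above the table; leave everything else alone.

Things in the scene. Friction and masses are not known exactly. Their poses are not given: they have to be found in the camera images.
- sieve_cup: white sieve cup with dark holes, loose, 0.07 kg; same shape as the other cup: 70 mm tall, open at the top, tapering outside from 38 mm across at the foot to 54 mm at 50 mm height, then an upright collar 60 mm across from 53 to 70 mm height; walls 2.5 mm thick, inner floor 24 mm above the underside. Origin at the centre of its underside, z up. Seated in the blue cup, its origin lies 24 mm above that cup's origin and its rim stands 24 mm above the blue rim.
- catch_cup: blue cup without holes, loose, 0.25 kg, standing on the table; same shape as the other cup: 70 mm tall, open at the top, tapering outside from 38 mm across at the foot to 54 mm at 50 mm height, then an upright collar 60 mm across from 53 to 70 mm height; walls 2.5 mm thick, inner floor 24 mm above the underside. Origin at the centre of its underside, z up. The white cup goes into it from above.
- tin_board: wooden board 100x350 mm, 12 mm thick, fixed to the table; origin at the centre of its underside, its y axis runs along its length towards the left spot. Three grey felt spots for the tins at y = +130, 0 and -130 mm (left, middle, right); tins stand with their undersides 12 mm above the table, up to 8 mm off the spots' centres
- tin_1: one of three tins that look exactly alike: closed upright round tin, green with a pale gold lid, 60 mm across, 58 mm tall, straight smooth sides, lid fixed on; origin at the centre of its underside, z up along its axis. Stands on a grey felt spot of the board; which tin stands on which spot changes. The tins weigh between 0.12 and 0.7 kg and the heaviest weighs at least 1.6 times as much as either other; only its weight gives it away
- tin_2: one of three tins that look exactly alike: closed upright round tin, green with a pale gold lid, 60 mm across, 58 mm tall, straight smooth sides, lid fixed on; origin at the centre of its underside, z up along its axis. Stands on a grey felt spot of the board; which tin stands on which spot changes. The tins weigh between 0.12 and 0.7 kg and the heaviest weighs at least 1.6 times as much as either other; only its weight gives it away
- tin_3: one of three tins that look exactly alike: closed upright round tin, green with a pale gold lid, 60 mm across, 58 mm tall, straight smooth sides, lid fixed on; origin at the centre of its underside, z up along its axis. Stands on a grey felt spot of the board; which tin stands on which spot changes. The tins weigh between 0.12 and 0.7 kg and the heaviest weighs at least 1.6 times as much as either other; only its weight gives it away
- thread_black: spool of black thread, 30 mm across and 52 mm tall, standing in front of the sewing machine (fixed, about 0.3 m tall, x from about 0.62 m on, y -0.28 to -0.45 m: keep the arm and gripper clear of it when moving over the cups); loose bystander, not to be disturbed
- tape_measure: red round spring tape measure lying flat, case 53 mm across and 18 mm high, about 116 mm long with its tongue, near the front edge of the table; loose bystander, not to be disturbed
- chalk_blue: blue cake of tailor's chalk, 45x39x6 mm, lying flat near the front edge of the table; loose bystander, not to be disturbed
- seam_ripper: green seam ripper, 136 mm long and 20 mm thick, lying flat near the front edge of the table; loose bystander, not to be disturbed
Mind the look-alikes: they are no part of the job. Several things have the shape of the sieve_cup; the one meant has the colours described above. What is shaped like the tin_1 but pink is not meant.

How it is judged:
On the way, in this order (a step that is already met when the one before it is completed fails the run):
1. the white sieve cup sits home in the blue cup, upright and let go, with the tins still untouched (horizontal distance between sieve_cup and catch_cup below 0.004 m and z of sieve_cup in the frame of catch_cup between 0.02 and 0.028 m and angle between each of sieve_cup, catch_cup's own z axis and vertical below 0.08 rad and distance of catch_cup from where it was at the start of the episode below 0.05 m and height (world z) of catch_cup below 0.01 m and contact force between sieve_cup and the fingers below 0.05 N and distance of each of tin_1, tin_2, tin_3 from where it was at the start of the episode below 0.012 m), for 0.2 s.
2. the tin on the left spot is hefted: held clear of the board (((y of tin_1 in the frame of tin_board between 0.065 and 0.195 m and height (world z) of tin_1 above 0.027 m and contact force between tin_1 and tin_board below 0.05 N and contact force between tin_1 and the fingers above 1 N) or (y of tin_2 in the frame of tin_board between 0.065 and 0.195 m and height (world z) of tin_2 above 0.027 m and contact force between tin_2 and tin_board below 0.05 N and contact force between tin_2 and the fingers above 1 N) or (y of tin_3 in the frame of tin_board between 0.065 and 0.195 m and height (world z) of tin_3 above 0.027 m and contact force between tin_3 and tin_board below 0.05 N and contact force between tin_3 and the fingers above 1 N))), for 0.3 s.
3. then the tin on the middle spot is hefted (((y of tin_1 in the frame of tin_board between -0.065 and 0.065 m and height (world z) of tin_1 above 0.027 m and contact force between tin_1 and tin_board below 0.05 N and contact force between tin_1 and the fingers above 1 N) or (y of tin_2 in the frame of tin_board between -0.065 and 0.065 m and height (world z) of tin_2 above 0.027 m and contact force between tin_2 and tin_board below 0.05 N and contact force between tin_2 and the fingers above 1 N) or (y of tin_3 in the frame of tin_board between -0.065 and 0.065 m and height (world z) of tin_3 above 0.027 m and contact force between tin_3 and tin_board below 0.05 N and contact force between tin_3 and the fingers above 1 N))), for 0.3 s.
4. then the tin on the right spot is hefted (((y of tin_1 in the frame of tin_board between -0.195 and -0.065 m and height (world z) of tin_1 above 0.027 m and contact force between tin_1 and tin_board below 0.05 N and contact force between tin_1 and the fingers above 1 N) or (y of tin_2 in the frame of tin_board between -0.195 and -0.065 m and height (world z) of tin_2 above 0.027 m and contact force between tin_2 and tin_board below 0.05 N and contact force between tin_2 and the fingers above 1 N) or (y of tin_3 in the frame of tin_board between -0.195 and -0.065 m and height (world z) of tin_3 above 0.027 m and contact force between tin_3 and tin_board below 0.05 N and contact force between tin_3 and the fingers above 1 N))), for 0.3 s.
At the end, for the whole second after the job is handed in: Heaviest tin held still and upright (0.2 rad), underside 0.14-0.28 m above the table, within 40 mm of the blue cup's axis; white cup home in the blue one (4 mm sideways, 20-28 mm up), blue cup within 50 mm of its start; lighter tins released, upright, within 30 mm of where they stood (horizontal distance between sieve_cup and catch_cup below 0.004 m and z of sieve_cup in the frame of catch_cup between 0.02 and 0.028 m and angle between each of sieve_cup, catch_cup's own z axis and vertical below 0.08 rad and distance of catch_cup from where it was at the start of the episode below 0.05 m and height (world z) of catch_cup below 0.01 m and contact force between each of sieve_cup, tin_1, tin_3 and the fingers below 0.05 N and height (world z) of tin_2 between 0.14 and 0.28 m and angle between tin_2's own z axis and vertical below 0.2 rad and horizontal distance between tin_2 and catch_cup below 0.04 m and linear speed of tin_2 below 0.03 m/s and contact force between tin_2 and the fingers above 1 N and contact force between tin_2 and sieve_cup below 0.05 N and distance of each of tin_1, tin_3 from where it was at the start of the episode below 0.03 m and angle between each of tin_1, tin_3's own z axis and vertical below 0.1 rad and linear speed of each of tin_1, tin_3 below 0.02 m/s); the arm keeps its last pose, push and grip.
It fails at once if a lighter tin is raised more than 13 cm above the table (height (world z) of any of tin_1, tin_3 above 0.13 m).
It fails at once if a tin is tipped over (more than 0.6 rad) (angle between any of tin_1, tin_2, tin_3's own z axis and vertical above 0.6 rad).
It fails at once if a bystander is shifted more than 30 mm (distance of any of thread_black, tape_measure, chalk_blue, seam_ripper from where it was at the start of the episode above 0.03 m).
It also fails if it takes over 72 s, if anything falls off the work surface, if the arm or the gripper's body presses on something with over 40 N, if the wrist force passes 120 N, or if a joint passes its speed limit or range.

## Working session

There is one attempt and no reset: what is moved stays moved. The work goes in short steps, Python scripts to look and compute and a tool call to move; the robot and the scene stay as the last step left them, time stands still between calls to the robot, and variables do not carry over. Pictures are saved under pics/ and viewed, at most 10 in all, crops included, and the job is handed in when it is done.

Besides the shell and the picture viewer there is one more tool, called after "Request:" by a JSON object that holds its "op" and its "data", one argument or row to a line. step_arm: Moves the arm, as the interface text tells. Its arguments: {"type":"object","properties":{"series":{"type":"array"},"grip_force":{"type":"number"}},"required":["series"]}

```bash
mkdir -p pics; ls
python3 - <<'E'
from workcell import arm, optics
import cv2, numpy as np
print(arm.get_obs())
ims=[]
for n in("top","side"):
    print(n,optics.camera_model(n))
    im=optics.snapshot(n)[:,:,::-1]; cv2.imwrite(f"pics/{n}0.png",im)
print(optics.camera_model("wrist"))
E
```

```text
pics
{'time_s': 0.0, 'joint_pos': array([ 1.19038977,  0.43524886,  0.02497663,  1.57408462, -0.01161148,
        1.13398426, -0.07512115]), 'qvel': array([ 0.00073984,  0.0009772 ,  0.00031641, -0.00025206, -0.00212636,
        0.00057881, -0.00191629]), 'joint_efforts': array([ 5.11042726e-04, -6.70465136e+01,  1.02534894e+00, -3.16205978e+01,
        1.55921682e-02,  1.25530342e-02,  2.75226694e-05]), 'tool_pos': array([ 0.17121634, -0.60057588,  0.23051475]), 'orientation': array([ 9.90374985e-01,  1.38407969e-01, -1.75916703e-04, -7.70126000e-04]), 'ft_force': array([ 0.33461137, -0.50748862, -0.04153306]), 'moment': array([ 0.06574381, -0.0373937 ,  0.03127803]), 'grasp_force': 0.0, 'gripper_width': 0.08551835379531801}
top {'vfov': 42.218148411600026, 'cx': 280.6501890557148, 'cy': 201.52860612013626, 'position': array([0.3854461 , 0.09189652, 1.51289763]), 'rotation': array([-0.69695164,  0.71468601, -0.04723054,  0.03537788])}
side {'vfov': 48.8274020521622, 'cx': 274.21054196205796, 'cy': 207.83254327336738, 'position': array([ 0.51550167, -1.12109752,  0.66741377]), 'rotation': array([ 0.85778218, -0.01768769,  0.00173416, -0.51370602])}
{'vfov': 65.70646984690485, 'cx': 277.4625244045438, 'cy': 207.7874945526028, 'T_tool_cam': array([[-7.70902145e-05, -9.61867777e-01, -2.73514850e-01,
         6.86281459e-02],
       [ 9.99999775e-01,  1.07989515e-04, -6.61616116e-04,
        -6.99580201e-04],
       [ 6.65923959e-04, -2.73514839e-01,  9.61867553e-01,
        -1.41988417e-01],
       [ 0.00000000e+00,  0.00000000e+00,  0.00000000e+00,
         1.00000000e+00]])}
```

View pics/top0.png

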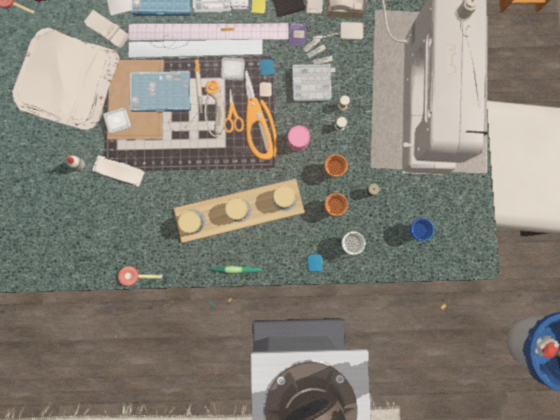

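View pics/side0.png

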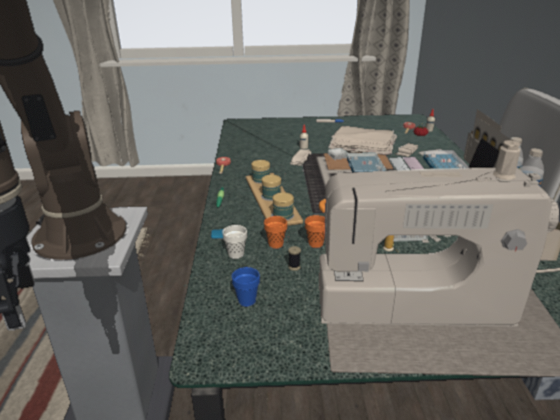

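The top view shows the white sieve cup at (353,243), the blue cup at (422,229) and the tins at (191,221), (237,209) and (285,197). The spool is at (374,188), with orange decoy cups at (336,165) and (336,204). The side view agrees: white (235,241), blue (246,287), tins (261,168), (271,185) and (283,204).

```bash
cat > h.py <<'E'
import cv2, numpy as np
from scipy.spatial.transform import Rotation as R
from workcell import arm, optics
def ray(n,uv,o=None):
    m=optics.camera_model(n); f=210/np.tan(np.radians(m["vfov"]/2))
    x,y=uv[0]-m["cx"],uv[1]-m["cy"]
    if n=="wrist":
        r=np.hypot(x,y); t=r/f; d=np.array([x/r*np.sin(t),y/r*np.sin(t),np.cos(t)])
        T=np.eye(4); T[:3,:3]=R.from_quat(o["orientation"]).as_matrix(); T[:3,3]=o["tool_pos"]
        T=T@m["T_tool_cam"]; return T[:3,3],T[:3,:3]@d
    return m["position"],R.from_quat(m["rotation"]).apply(np.array([x/f,y/f,1]))
def onplane(n,uv,z,o=None):
    p,d=ray(n,uv,o); return p+d*(z-p[2])/d[2]
def mask(im,name):
    h=cv2.cvtColor(im,cv2.COLOR_RGB2HSV); H,S,V=[h[...,i].astype(int) for i in range(3)]
    return {"white":(S<50)&(V>130),"blue":(H>108)&(H<125)&(S>150),"gold":(H>15)&(H<28)&(S>60)&(V>140),
            "green":(H>35)&(H<95)&(S>60)}[name].astype(np.uint8)
def fit_plane(n,cnt,z,o=None):   # circle fit of contour projected on plane z
    P=np.array([onplane(n,c,z,o)[:2] for c in cnt.reshape(-1,2).astype(float)])
    A=np.c_[2*P,np.ones(len(P))]; s=np.linalg.lstsq(A,(P**2).sum(1),rcond=None)[0]
    return s[:2],np.sqrt(s[2]+s[0]**2+s[1]**2)
def blob(im,name,uv,half):
    m=mask(im,name); w=np.zeros_like(m); u,v=map(int,uv)
    sl=np.s_[max(v-half,0):v+half,max(u-half,0):u+half]; w[sl]=m[sl]
    w=cv2.morphologyEx(w,cv2.MORPH_CLOSE,np.ones((3,3),np.uint8))
    return max(cv2.findContours(w,cv2.RETR_EXTERNAL,cv2.CHAIN_APPROX_NONE)[0],key=cv2.contourArea)
E
cat > a.py <<'E'
from h import *
im=cv2.imread("pics/top0.png")[:,:,::-1].copy()
for nm,uv,z,hf in [("white",(353,243),.07,17),("blue",(422,229),.07,18),("gold",(191,221),.07,15),("gold",(237,209),.07,15),("gold",(285,197),.07,15)]:
    c=blob(im,nm,uv,hf); hu=cv2.convexHull(c); (x,y),r=cv2.minEnclosingCircle(c)
    print(nm,(x,y),r,fit_plane("top",hu,z),onplane("top",(x,y),z))
im=cv2.imread("pics/side0.png")[:,:,::-1].copy()
for nm,uv in [("white",(235,241)),("blue",(246,287))]:
    c=blob(im,nm,uv,22); x,y,w,h=cv2.boundingRect(c); print(nm,x,y,w,h)
    p=onplane("side",(x+w/2,y+6),.07);print(p)
E
python3 a.py
```

```text
white (353.77130126953125, 242.62303161621094) 12.646663665771484 (array([ 0.44041363, -0.1248344 ]), np.float64(0.03244281949779722)) [ 0.44014274 -0.12564629  0.07      ]
blue (421.6119384765625, 229.47015380859375) 10.895742416381836 (array([ 0.47154328, -0.30837626]), np.float64(0.02791690760676981)) [ 0.47050895 -0.30827996  0.07      ]
gold (190.98275756835938, 220.5) 20.167724609375 (array([0.51380011, 0.29818941]), np.float64(0.04969987144090611)) [0.50967442 0.3046676  0.07      ]
gold (236.5, 208.5) 20.506195068359375 (array([0.53560292, 0.18112973]), np.float64(0.05255711318595624)) [0.53873847 0.18352911 0.07      ]
gold (284.5, 197.84483337402344) 19.578371047973633 (array([0.56319835, 0.05565262]), np.float64(0.05108608993322389)) [0.5642456  0.05490759 0.07      ]
white 223 225 24 34
[ 0.4401291  -0.12318002  0.07      ]
blue 232 267 27 39
[ 0.47045709 -0.30154551  0.07      ]
```

Request:
{"op": "step_arm", "data": {
  "series": [
    [1,[21.6,-21.3,1.7],0],
    [1,[21.6,-21.3,1.7],0],
    [1,[21.6,-21.3,1.7],0],
    [1,[21.6,-21.3,1.7],0],
    [1,[21.6,-21.3,1.7],0],
    [1,[21.6,-21.3,1.7],0],
    [1,[21.6,-21.3,1.7],0],
    [1,[21.6,-21.3,1.7],0],
    [1,[21.6,-21.3,1.7],0],
    [1,[21.6,-21.3,1.7],0],
    [1,[21.6,-21.3,1.7],0],
    [1,[21.6,-21.3,1.7],0]
  ]
}}

```text
time_s: 1.1
tool_pos: [0.3508, -0.2827, 0.2107]
orientation: [0.99, 0.138, -0.0, -0.0]
ft_force: [0.7, -0.6, 0.3]
gripper_width: 0.0852
grasp_force: 0.0
```

Request:
{"op": "step_arm", "data": {
  "series": [
    [1,[21.6,-21.3,1.7],0],
    [1,[21.6,-21.3,1.7],0],
    [1,[21.6,-21.3,1.7],0],
    [1,[21.6,-21.3,1.7],0],
    [1,[21.6,-21.3,1.7],0],
    [1,[21.6,-21.3,1.7],0],
    [1,[0,0,0],0],
    [1,[0,0,0],0],
    [1,[0,0,0],0]
  ]
}}

```text
time_s: 1.85
tool_pos: [0.4397, -0.1262, 0.2004]
orientation: [0.99, 0.138, -0.0, 0.0]
ft_force: [-0.4, -0.3, 0.5]
gripper_width: 0.0855
grasp_force: 0.0
```

```bash
cat >> h.py <<'E'
def togo(target,o=None,yaw=None):  # tool-frame mm from measured pose to target; current yaw of tool x in deg
    o=o or arm.get_obs(); M=R.from_quat(o["orientation"]).as_matrix()
    y=np.degrees(np.arctan2(M[1,0],M[0,0]))
    print("togo mm",np.round(1e3*M.T@(np.array(target)-o["tool_pos"]),1),"yaw",round(y,2),"tilt",round(np.degrees(np.arccos(-M[2,2])),2))
E
cat > w.py <<'E'
from h import *; import sys
o=arm.get_obs(); im=optics.snapshot("wrist"); cv2.imwrite(f"pics/{sys.argv[1]}.png",im[:,:,::-1])
np.save("pics/%s.npy"%sys.argv[1],{k:o[k] for k in("tool_pos","orientation")},allow_pickle=True)
print(o["time_s"],o["tool_pos"],o["orientation"],o["joint_pos"].round(2),o["ft_force"].round(2)); togo([0.440,-0.125,0.2],o)
E
python3 w.py w1
```

```text
1.85 [ 0.43968145 -0.12615688  0.20042243] [ 9.90365139e-01  1.38479785e-01 -4.87227561e-04  5.32639358e-05] [ 0.41  0.22 -0.29  1.99  0.08  0.95 -1.21] [-0.42 -0.34  0.53]
togo mm [ 0.6 -1.   0.4] yaw 15.92 tilt 0.06
```

View pics/w1.png

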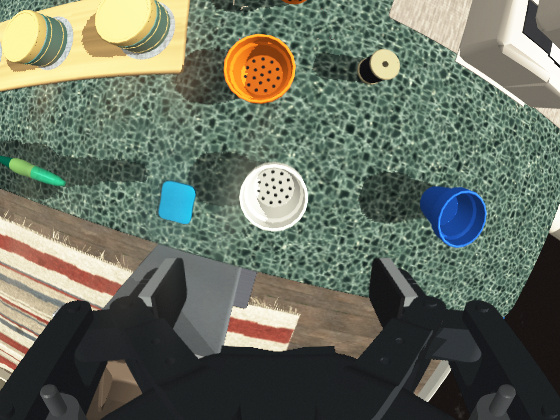

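The wrist view shows the white cup rim at (274,195), the blue cup rim at (460,218), the spool at (380,66) and the chalk at (177,202). The way down is clear.

```bash
cat > b.py <<'E'
from h import *
im=cv2.imread("pics/w1.png")[:,:,::-1].copy(); o=np.load("pics/w1.npy",allow_pickle=True).item()
c=blob(im,"white",(274,197),45); (x,y),r=cv2.minEnclosingCircle(c); print(x,y,r,fit_plane("wrist",cv2.convexHull(c),.07,o))
c=blob(im,"blue",(455,215),50); print(fit_plane("wrist",cv2.convexHull(c),.07,o), onplane("wrist",(460,219),.07,o))
togo([*fit_plane("wrist",cv2.convexHull(blob(im,"white",(274,197),45)),.07,o)[0],0.047])
E
python3 b.py
```

```text
273.5 197.5 62.229515075683594 (array([ 0.43814238, -0.12428171]), np.float64(0.05045080315916398))
(array([ 0.47061456, -0.29374864]), np.float64(0.036360917606331034)) [ 0.46916696 -0.30407547  0.07      ]
togo mm [ -0.5  -2.7 153.5] yaw 15.85 tilt 0.05
```

```bash
cat > b.py <<'E'
from h import *
im=cv2.imread("pics/w1.png")[:,:,::-1].copy(); o=np.load("pics/w1.npy",allow_pickle=True).item()
h=cv2.cvtColor(im,cv2.COLOR_RGB2HSV); m=((h[...,1]<45)&(h[...,2]>150)).astype(np.uint8)
w=np.zeros_like(m); w[150:245,230:320]=m[150:245,230:320]; w=cv2.morphologyEx(w,cv2.MORPH_OPEN,np.ones((5,5)))
c=max(cv2.findContours(w,0,1)[0],key=cv2.contourArea); print(cv2.boundingRect(c),cv2.contourArea(c))
p,r=fit_plane("wrist",cv2.convexHull(c),.07,o);print(p,r)
togo([*p,0.047])
E
python3 b.py
```

```text
(239, 162, 70, 70) 3705.0
[ 0.43854104 -0.12202177] 0.03068949064428061
togo mm [  0.5  -4.8 153.5] yaw 15.85 tilt 0.05
```

Request:
{"op": "step_arm", "data": {
  "series": [
    [1,[0.5,-2,14],0],
    [1,[0.3,-2,14],0],
    [1,[0,0,14],0],
    [1,[0,0,14],0],
    [1,[0,0,14],0],
    [1,[0,0,14],0],
    [1,[0,0,14],0],
    [1,[0,0,14],0],
    [1,[0,0,14],0],
    [1,[0,0,14],0],
    [1,[0,0,13],0],
    [1,[0,0,0],0]
  ]
}}

```text
time_s: 2.9
tool_pos: [0.438, -0.1229, 0.0459]
orientation: [0.991, 0.137, -0.002, -0.0]
ft_force: [0.2, 0.7, -0.5]
gripper_width: 0.0857
grasp_force: 0.0
```

Request:
{"op": "step_arm", "data": {
  "series": [
    [0,[0,0,0],0],
    [0,[0,0,0],0],
    [0,[0,0,0],0],
    [0,[0,0,0],0],
    [0,[0,0,0],0],
    [0,[0,0,0],0],
    [0,[0,0,0],0],
    [0,[0,0,0],0],
    [0,[0,0,0],0],
    [0,[0,0,0],0]
  ],
  "grip_force": 25
}}

```text
time_s: 3.73
tool_pos: [0.4403, -0.1222, 0.0487]
orientation: [0.99, 0.138, 0.001, 0.001]
ft_force: [-2.1, -0.9, 7.4]
gripper_width: 0.06
grasp_force: 26.9
```

Request:
{"op": "step_arm", "data": {
  "series": [
    [0,[0,0,-5],0],
    [0,[0,0,-8],0],
    [0,[0,0,-12],0],
    [0,[0,0,-12],0],
    [0,[0,0,-12],0],
    [0,[0,0,-12],0],
    [0,[0,0,-12],0],
    [0,[0,0,-12],0],
    [0,[0,0,-12],0],
    [0,[0,0,-12],0],
    [0,[0,0,-11],0],
    [0,[0,0,0],0]
  ]
}}

```text
time_s: 4.73
tool_pos: [0.441, -0.1218, 0.1703]
orientation: [0.99, 0.138, 0.002, 0.001]
ft_force: [-0.2, -0.2, -0.4]
gripper_width: 0.0596
grasp_force: 27.4
```

```bash
python3 w.py w2; python3 -c "
from h import *
togo([0.471,-0.306,0.167])"
```

```text
4.7333 [ 0.44104416 -0.12175459  0.17026133] [9.90366326e-01 1.38458586e-01 1.82206721e-03 6.62904594e-04] [ 0.4   0.25 -0.29  2.03  0.1   0.87 -1.24] [-0.16 -0.18 -0.42]
togo mm [ -1.8   2.9 -29.7] yaw 15.92 tilt 0.22
togo mm [-21.3 185.5   2.3] yaw 15.91 tilt 0.16
```

View pics/w2.png

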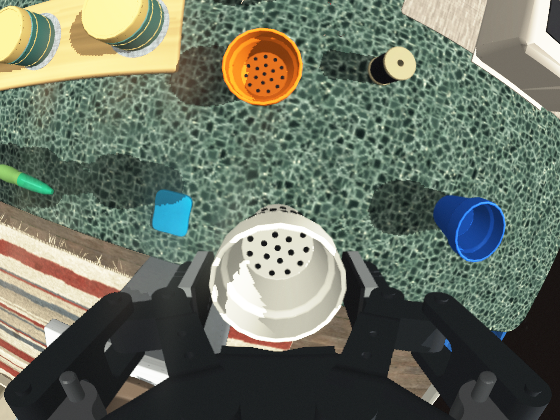

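The white cup hangs upright with its rim centred near (278,282). The blue rim is near (475,230). I'll stop 80 mm short of the blue cup to measure it with the white cup in view.

Request:
{"op": "step_arm", "data": {
  "series": [
    [0,[-4,8,0],0],
    [0,[-8,16,0],0],
    [0,[-10,18,0],0],
    [0,[-10,18,0],0],
    [0,[-10,18,0],0],
    [0,[-10,18,0],0],
    [0,[-10,18,0],0],
    [0,[-10,18,0],0],
    [0,[-10,18,0],0],
    [0,[-10,18,0],0],
    [0,[-9,16,0],0],
    [0,[0,0,0],0]
  ]
}}

```text
time_s: 5.78
tool_pos: [0.3906, -0.3307, 0.1667]
orientation: [0.991, 0.136, -0.001, 0.0]
ft_force: [-1.2, -0.3, -0.4]
gripper_width: 0.0597
grasp_force: 27.4
```

Request:
{"op": "step_arm", "data": {
  "series": [
    [0,[0,0,0],0],
    [0,[0,0,0],0],
    [0,[0,0,0],0]
  ]
}}

```text
time_s: 6.03
tool_pos: [0.3931, -0.3254, 0.1673]
orientation: [0.99, 0.139, -0.0, -0.0]
ft_force: [-0.7, 0.7, -1.3]
gripper_width: 0.0601
grasp_force: 27.4
```

```bash
python3 w.py w3
```

```text
6.0333 [ 0.39314118 -0.32542853  0.16732365] [ 9.90292798e-01  1.38996211e-01 -2.12338823e-04 -4.26643143e-04] [ 0.73  0.33 -0.19  1.92  0.08  0.9  -0.78] [-0.75  0.66 -1.29]
togo mm [ 100.2 -179.8  -32.5] yaw 15.98 tilt 0.05
```

View pics/w3.png

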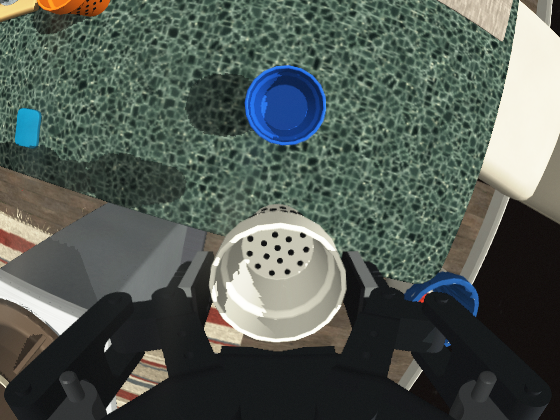

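The blue rim is cleanly visible at (286,105), radius about 40 px. The held white rim spans x 210–346 and y 224–341.

```bash
cat > c.py <<'E'
from h import *
im=cv2.imread("pics/w3.png")[:,:,::-1].copy(); o=np.load("pics/w3.npy",allow_pickle=True).item()
c=blob(im,"blue",(286,105),50); b,r=fit_plane("wrist",cv2.convexHull(c),.07,o); print(cv2.boundingRect(c),b,r)
zt=o["tool_pos"][2]
h=cv2.cvtColor(im,cv2.COLOR_RGB2HSV); m=((h[...,1]<60)&(h[...,2]>200)).astype(np.uint8)
for dz in(.019,.023,.027):
    P=np.array([[210,282],[346,282],[278,341.5],[278,224],[231,241],[325,241]],float)
    w,r=fit_plane("wrist",P,zt+dz,o); print("white",w,r,R.from_quat(o["orientation"]).as_matrix().T[:2,:2]@(w-o["tool_pos"][:2])*1e3)
w=fit_plane("wrist",P,zt+.023,o)[0]
togo([*(o["tool_pos"][:2]+b-w),0.130])
E
python3 c.py
```

```text
(245, 65, 79, 80) [ 0.46941067 -0.30807241] 0.02924508773830972
white [ 0.39022079 -0.32570376] 0.02967345591119082 [-2.88331256 -0.53936726]
white [ 0.39245813 -0.32506197] 0.028708221848917734 [-0.55573872 -0.54043723]
white [ 0.39469547 -0.32442017] 0.02774298778664782 [ 1.77183512 -0.54150719]
togo mm [78.5  4.9 37.5] yaw 15.99 tilt 0.04
```

Request:
{"op": "step_arm", "data": {
  "series": [
    [0,[5,0.5,0],0],
    [0,[10,0.5,0],0],
    [0,[10,0.5,0],0],
    [0,[10,0.5,0],0],
    [0,[10,0.5,0],0],
    [0,[10,0.6,0],0],
    [0,[10,0.6,0],0],
    [0,[9,0.6,0],0],
    [0,[5.2,0.6,0],0],
    [0,[0,0,0],0],
    [0,[0,0,0],0],
    [0,[0,0,0],0]
  ]
}}

```text
time_s: 7.08
tool_pos: [0.4701, -0.3096, 0.1676]
orientation: [0.99, 0.138, -0.0, -0.0]
ft_force: [-0.3, -0.1, -0.1]
gripper_width: 0.0604
grasp_force: 27.4
```

Run:
```python
from h import *
o=arm.get_obs(); M=R.from_quat(o["orientation"]).as_matrix()
c=o["tool_pos"][:2]+M[:2,:2]@np.array([-.0013,-.00054]); print(o["tool_pos"],c, "blue-cup err tool mm",1e3*M[:2,:2].T@(np.array([.4694,-.3081])-c))
togo([0,0,0.09])
```

```text
[ 0.47005035 -0.30959814  0.16758409] [ 0.4686522  -0.30943449] blue-cup err tool mm [ 1.08442588 -1.07892465]
togo mm [-367.3 -426.4   77.9] yaw 15.88 tilt 0.04
```

Request:
{"op": "step_arm", "data": {
  "series": [
    [0,[1,-1,5],0],
    [0,[0,0,10],0],
    [0,[0,0,10],0],
    [0,[0,0,10],0],
    [0,[0,0,10],0],
    [0,[0,0,10],0],
    [0,[0,0,10],0],
    [0,[0,0,8],0],
    [0,[0,0,5],0],
    [0,[0,0,0],0],
    [0,[0,0,0],0],
    [0,[0,0,0],0]
  ]
}}

```text
time_s: 8.08
tool_pos: [0.4717, -0.3083, 0.0901]
orientation: [0.99, 0.138, 0.0, 0.0]
ft_force: [0.3, 0.5, -1.4]
gripper_width: 0.0598
grasp_force: 27.4
```

Request:
{"op": "step_arm", "data": {
  "series": [
    [0,[0,0,3],0],
    [0,[0,0,3],0],
    [0,[0,0,2],0],
    [0,[0,0,2],0],
    [0,[0,0,2],0],
    [0,[0,0,0],0],
    [0,[0,0,0],0]
  ]
}}

```text
time_s: 8.67
tool_pos: [0.4713, -0.3081, 0.0776]
orientation: [0.99, 0.138, -0.0, -0.0]
ft_force: [-0.1, -0.1, 0.5]
gripper_width: 0.06
grasp_force: 27.4
```

Request:
{"op": "step_arm", "data": {
  "series": [
    [0,[0,0,1.5],0],
    [0,[0,0,1.5],0],
    [0,[0,0,1],0],
    [0,[0,0,1],0],
    [0,[0,0,0],0],
    [0,[0,0,0],0]
  ]
}}

```text
time_s: 9.17
tool_pos: [0.4716, -0.3084, 0.0729]
orientation: [0.99, 0.138, 0.0, 0.0]
ft_force: [-0.2, -0.5, 1.4]
gripper_width: 0.0596
grasp_force: 27.5
```

Request:
{"op": "step_arm", "data": {
  "series": [
    [0,[0,0,1],0],
    [0,[0,0,1],0],
    [0,[0,0,0],0],
    [0,[0,0,0],0]
  ]
}}

```text
time_s: 9.5
tool_pos: [0.4721, -0.3084, 0.0726]
orientation: [0.99, 0.138, 0.001, 0.001]
ft_force: [-3.1, 1.5, 21.2]
gripper_width: 0.06
grasp_force: 29.0
```

Request:
{"op": "step_arm", "data": {
  "series": [
    [0,[0,0,-1],0],
    [0,[0,0,0],0],
    [1,[0,0,0],0],
    [1,[0,0,0],0],
    [1,[0,0,0],0],
    [1,[0,0,0],0],
    [1,[0,0,0],0],
    [1,[0,0,0],0],
    [1,[0,0,0],0],
    [1,[0,0,0],0]
  ]
}}

```text
time_s: 10.33
tool_pos: [0.4713, -0.3081, 0.0716]
orientation: [0.99, 0.138, -0.0, -0.0]
ft_force: [0.3, -0.3, -0.7]
gripper_width: 0.0857
grasp_force: 0.0
```

Request:
{"op": "step_arm", "data": {
  "series": [
    [1,[0,0,-5],0],
    [1,[0,0,-12],0],
    [1,[0,0,-20],0],
    [1,[0,0,-20],0],
    [1,[0,0,-20],0],
    [1,[0,0,-20],0],
    [1,[0,0,-13],0],
    [1,[0,0,0],0],
    [1,[0,0,0],0],
    [1,[0,0,0],0]
  ]
}}

```text
time_s: 11.17
tool_pos: [0.4709, -0.3079, 0.1811]
orientation: [0.99, 0.138, -0.0, -0.0]
ft_force: [-1.1, 0.3, 0.0]
gripper_width: 0.0857
grasp_force: 0.0
```

```bash
python3 w.py w4
python3 - <<'E'
from h import *
for n,c in(("side",(246,275)),):
    im=optics.snapshot(n)[:,:,::-1]; cv2.imwrite("pics/s4.png",im)
a=cv2.imread("pics/w4.png"); b=cv2.resize(im[200:340,150:337],(560,420))
cv2.imwrite("pics/v4.png",cv2.resize(np.hstack([a,b]),(800,300)))
E
```

```text
11.1667 [ 0.4708964  -0.30787865  0.18111199] [ 9.90373905e-01  1.38417227e-01 -3.72722576e-04 -2.44900392e-04] [ 0.63  0.39 -0.19  1.78  0.09  0.98 -0.89] [-1.08  0.26  0.01]
togo mm [  20.4 -184.4  -18.8] yaw 15.91 tilt 0.05
```

View pics/v4.png

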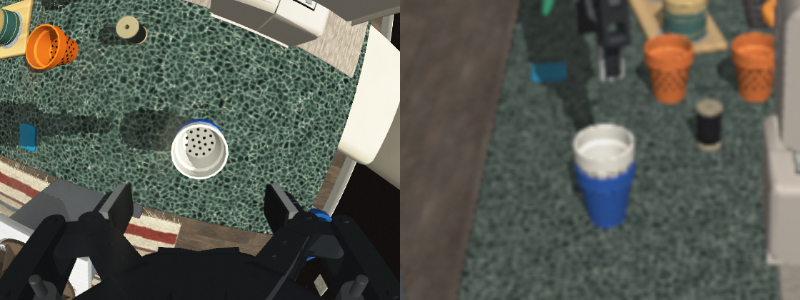

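The sieve cup is seated: its white collar stands evenly above the blue rim in both views, and the spool is undisturbed. Next, the tins.

Request:
{"op": "step_arm", "data": {
  "series": [
    [1,[5,-12,-4],0],
    [1,[10,-24,-4],0],
    [1,[11.5,-29,-4],0],
    [1,[11.5,-29,-4],0],
    [1,[11.5,-29,-3],0],
    [1,[11.5,-29,0],0],
    [1,[11.5,-29,0],0],
    [1,[11.5,-29,0],0],
    [1,[11.5,-29,0],0],
    [1,[11.5,-29,0],0],
    [1,[11.5,-29,0],0],
    [1,[11.5,-29,0],0]
  ]
}}

```text
time_s: 12.27
tool_pos: [0.5062, 0.0436, 0.2006]
orientation: [0.99, 0.139, -0.0, -0.0]
ft_force: [0.1, -0.6, -0.1]
gripper_width: 0.0857
grasp_force: 0.0
```

Request:
{"op": "step_arm", "data": {
  "series": [
    [1,[11.5,-29,0],0],
    [1,[11.5,-29,0],0],
    [1,[11.5,-29,0],0],
    [1,[11.5,-29,0],0],
    [1,[5,-14,0],0],
    [1,[0,0,0],0],
    [1,[0,0,0],0],
    [1,[0,0,0],0]
  ]
}}

```text
time_s: 12.93
tool_pos: [0.5199, 0.1794, 0.2003]
orientation: [0.99, 0.138, -0.0, 0.0]
ft_force: [-0.7, -0.3, 0.4]
gripper_width: 0.0851
grasp_force: 0.0
```

```bash
python3 w.py w5
```

```text
12.9333 [0.51989123 0.17938375 0.20033796] [ 9.90392054e-01  1.38286470e-01 -4.94365628e-04  4.31870052e-04] [-0.14  0.38 -0.38  1.77  0.16  1.02 -1.88] [-0.71 -0.33  0.4 ]
togo mm [-160.2  270.9    0.7] yaw 15.9 tilt 0.08
```

View pics/w5.png

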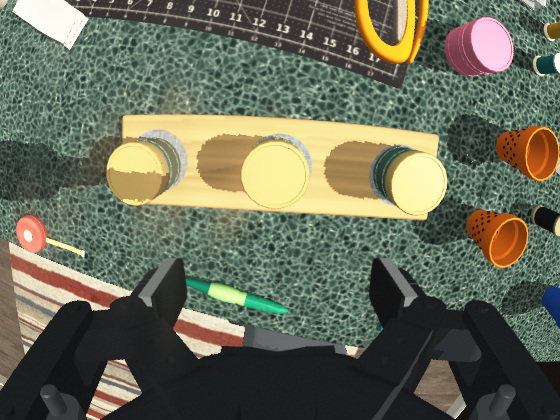

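The lids are at left (139,171), middle (275,174) and right (415,183), each with a radius of about 32 px.

Run:
```python
from h import *
o=np.load("pics/w5.npy",allow_pickle=True).item()
P=[onplane("wrist",p,.07,o) for p in((139.5,171),(275,174.5),(415,183))]
for p in P: print(p); togo([p[0],p[1],.027])
print(np.linalg.norm(P[0]-P[1]),np.linalg.norm(P[1]-P[2]))
# edge radii check
for a,b in(((107,171),(172,171)),((241,174),(309,174)),((384,183),(446,183))): print(np.linalg.norm(onplane("wrist",a,.07,o)-onplane("wrist",b,.07,o)))
```

```text
[0.5101746  0.30656583 0.07      ]
togo mm [  25.5 -125.7  173.3] yaw 15.84 tilt 0.07
[0.53874839 0.1877494  0.07      ]
togo mm [ 20.5  -3.6 173.4] yaw 15.84 tilt 0.07
[0.56773657 0.06405337 0.07      ]
togo mm [ 14.7 123.3 173.5] yaw 15.84 tilt 0.07
0.12220395071094747 0.1270473196321649
0.06633747490242227
0.05791039787909333
0.06375481544762412
```

Request:
{"op": "step_arm", "data": {
  "series": [
    [1,[2,-10,0],0],
    [1,[4,-20,0],0],
    [1,[5,-24,0],0],
    [1,[5,-24,0],0],
    [1,[5,-24,0],0],
    [1,[4.5,-24,0],0],
    [1,[0,0,0],0],
    [1,[0,0,0],0],
    [1,[0,0,0],0]
  ]
}}

```text
time_s: 13.73
tool_pos: [0.5105, 0.3074, 0.2005]
orientation: [0.99, 0.138, -0.0, 0.0]
ft_force: [0.2, -0.2, 1.0]
gripper_width: 0.0853
grasp_force: 0.0
```

```bash
cat > hc.py <<'E'
from h import *; import sys
o=arm.get_obs(); im=optics.snapshot("wrist"); cv2.imwrite(f"pics/{sys.argv[1]}.png",im[:,:,::-1])
g=cv2.cvtColor(im,cv2.COLOR_RGB2HSV)[...,1]; g=cv2.medianBlur(g,5)
for gg in (g,cv2.medianBlur(im[...,2].copy(),5)):
    c=cv2.HoughCircles(gg[:260],cv2.HOUGH_GRADIENT_ALT,1.5,40,param1=120,param2=.7,minRadius=27,maxRadius=45)
    for x,y,r in ([] if c is None else c[0]):
        p=onplane("wrist",(x,y),.07,o); print((x,y,r),p.round(4)); togo([p[0],p[1],.027],o)
E
python3 hc.py w6
```

```text
(np.float32(270.0), np.float32(198.0), np.float32(34.868202)) [0.5084 0.3143 0.07  ]
togo mm [-1.000e-01 -7.400e+00  1.735e+02] yaw 15.86 tilt 0.05
(np.float32(406.5), np.float32(201.0), np.float32(29.843773)) [0.5402 0.194  0.07  ]
togo mm [ -2.4 117.1 173.6] yaw 15.86 tilt 0.05
(np.float32(496.5), np.float32(199.5), np.float32(30.918285)) [0.5715 0.0924 0.07  ]
togo mm [-1.000e-01  2.234e+02  1.737e+02] yaw 15.86 tilt 0.05
(np.float32(271.5), np.float32(201.0), np.float32(31.875835)) [0.5062 0.3124 0.07  ]
togo mm [ -2.7  -6.1 173.5] yaw 15.86 tilt 0.05
(np.float32(403.5), np.float32(202.5), np.float32(31.855474)) [0.538  0.1964 0.07  ]
togo mm [ -3.8 114.2 173.6] yaw 15.86 tilt 0.05
(np.float32(496.5), np.float32(201.0), np.float32(37.529568)) [0.5701 0.0917 0.07  ]
togo mm [ -1.6 223.7 173.7] yaw 15.86 tilt 0.05
```

View pics/w6.png

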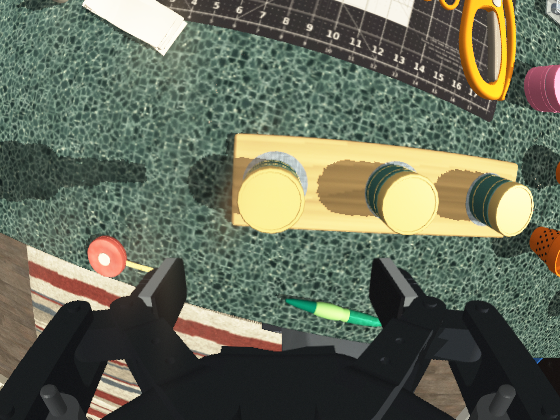

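The left lid is at (271,199), so the tin is about 6.5 mm to the −y side of the tool axis. I'll correct for that and go down.

Request:
{"op": "step_arm", "data": {
  "series": [
    [1,[-1,-3.5,8],0],
    [1,[0,-3,16],0],
    [1,[0,0,17],0],
    [1,[0,0,17],0],
    [1,[0,0,17],0],
    [1,[0,0,17],0],
    [1,[0,0,17],0],
    [1,[0,0,17],0],
    [1,[0,0,17],0],
    [1,[0,0,17],0],
    [1,[0,0,13],0],
    [1,[0,0,0],0]
  ]
}}

```text
time_s: 14.78
tool_pos: [0.5063, 0.3123, 0.0248]
orientation: [0.99, 0.138, -0.002, 0.001]
ft_force: [-1.0, -0.7, 0.7]
gripper_width: 0.0849
grasp_force: 0.0
```

Request:
{"op": "step_arm", "data": {
  "series": [
    [0,[0,0,0],0],
    [0,[0,0,0],0],
    [0,[0,0,0],0],
    [0,[0,0,0],0],
    [0,[0,0,0],0],
    [0,[0,0,0],0],
    [0,[0,0,0],0],
    [0,[0,0,0],0],
    [0,[0,0,0],0]
  ],
  "grip_force": 60
}}

```text
time_s: 15.53
tool_pos: [0.5084, 0.3147, 0.0289]
orientation: [0.99, 0.138, 0.001, -0.0]
ft_force: [-0.1, -0.9, 6.4]
gripper_width: 0.059
grasp_force: 64.3
```

Request:
{"op": "step_arm", "data": {
  "series": [
    [0,[0,0,-3],0],
    [0,[0,0,-6],0],
    [0,[0,0,-8],0],
    [0,[0,0,-8],0],
    [0,[0,0,-8],0],
    [0,[0,0,-8],0],
    [0,[0,0,-6],0],
    [0,[0,0,-3],0],
    [0,[0,0,0],0],
    [0,[0,0,0],0],
    [0,[0,0,0],0],
    [0,[0,0,0],0]
  ]
}}

```text
time_s: 16.53
tool_pos: [0.5074, 0.314, 0.0772]
orientation: [0.99, 0.138, -0.0, 0.0]
ft_force: [-0.1, 0.8, -1.9]
gripper_width: 0.0591
grasp_force: 64.5
```

Request:
{"op": "step_arm", "data": {
  "series": [
    [0,[0,0,0],0],
    [0,[0,0,0],0]
  ]
}}

```text
time_s: 16.7
tool_pos: [0.5075, 0.3141, 0.0774]
orientation: [0.99, 0.138, -0.0, 0.0]
ft_force: [0.7, 0.0, -1.8]
gripper_width: 0.0585
grasp_force: 64.5
```

Request:
{"op": "step_arm", "data": {
  "series": [
    [0,[0,0,0],0],
    [0,[0,0,0],0]
  ]
}}

```text
time_s: 16.87
tool_pos: [0.5076, 0.3142, 0.0775]
orientation: [0.99, 0.138, -0.0, 0.0]
ft_force: [-0.3, -0.7, -1.6]
gripper_width: 0.0589
grasp_force: 64.5
```

Request:
{"op": "step_arm", "data": {
  "series": [
    [0,[0,0,0],0],
    [0,[0,0,0],0]
  ]
}}

```text
time_s: 17.03
tool_pos: [0.5076, 0.3142, 0.0777]
orientation: [0.99, 0.138, 0.0, 0.0]
ft_force: [-0.3, -0.4, -1.1]
gripper_width: 0.0589
grasp_force: 64.5
```

Request:
{"op": "step_arm", "data": {
  "series": [
    [0,[0,0,0],0],
    [0,[0,0,0],0]
  ]
}}

```text
time_s: 17.2
tool_pos: [0.5077, 0.3142, 0.0777]
orientation: [0.99, 0.138, 0.0, 0.0]
ft_force: [0.5, 0.0, -1.9]
gripper_width: 0.0588
grasp_force: 64.5
```

```bash
python3 -c "
from h import *
o=arm.get_obs();print(o['ft_force'],o['moment'],o['joint_efforts'].round(2),o['joint_pos'].round(3))"
```

```text
[ 0.47973656  0.0310273  -1.94099189] [-0.01527219 -0.01837731 -0.00412429] [-0.000e+00 -7.028e+01 -5.960e+00 -2.514e+01  1.000e-02  0.000e+00
  0.000e+00] [-0.393  0.584 -0.362  1.782  0.269  0.824 -2.177]
```

Left tin: about 1.7 N (0.17 kg). I'll put it back and move to the middle tin.

Request:
{"op": "step_arm", "data": {
  "series": [
    [0,[0,0,5],0],
    [0,[0,0,9],0],
    [0,[0,0,9],0],
    [0,[0,0,9],0],
    [0,[0,0,7],0],
    [0,[0,0,5],0],
    [0,[0,0,3],0],
    [0,[0,0,2],0],
    [0,[0,0,0],0],
    [0,[0,0,0],0],
    [0,[0,0,0],0]
  ]
}}

```text
time_s: 18.12
tool_pos: [0.5078, 0.3144, 0.029]
orientation: [0.99, 0.138, 0.0, -0.0]
ft_force: [-1.7, -1.7, 2.4]
gripper_width: 0.0588
grasp_force: 64.4
```

Request:
{"op": "step_arm", "data": {
  "series": [
    [1,[0,0,0],0],
    [1,[0,0,0],0],
    [1,[0,0,0],0],
    [1,[0,0,0],0],
    [1,[0,0,0],0],
    [1,[0,0,0],0],
    [1,[0,0,0],0],
    [1,[0,0,0],0]
  ]
}}

```text
time_s: 18.78
tool_pos: [0.5076, 0.3142, 0.0287]
orientation: [0.99, 0.138, -0.0, 0.0]
ft_force: [0.3, 0.3, -0.0]
gripper_width: 0.0855
grasp_force: 0.0
```

Request:
{"op": "step_arm", "data": {
  "series": [
    [1,[0,0,-8],0],
    [1,[0,0,-17],0],
    [1,[0,0,-17],0],
    [1,[0,0,-17],0],
    [1,[0,0,-17],0],
    [1,[0,0,-17],0],
    [1,[0,0,-17],0],
    [1,[0,0,-17],0],
    [1,[0,0,-17],0],
    [1,[0,0,-17],0],
    [1,[0,0,-12],0],
    [1,[0,0,0],0]
  ]
}}

```text
time_s: 19.78
tool_pos: [0.5087, 0.3152, 0.2049]
orientation: [0.99, 0.138, 0.002, -0.001]
ft_force: [0.7, 0.2, -0.0]
gripper_width: 0.0852
grasp_force: 0.0
```

```bash
python3 -c "
from h import *
togo([.539,.189,.2])"
```

```text
togo mm [ -5.5 129.7   4.6] yaw 15.92 tilt 0.27
```

Request:
{"op": "step_arm", "data": {
  "series": [
    [1,[0,10,1],0],
    [1,[-1,20,1],0],
    [1,[-1,25,1],0],
    [1,[-1,25,1],0],
    [1,[-1,25,0.5],0],
    [1,[-1.5,25,0],0],
    [1,[0,0,0],0],
    [1,[0,0,0],0],
    [1,[0,0,0],0]
  ]
}}

```text
time_s: 20.53
tool_pos: [0.5374, 0.1873, 0.1963]
orientation: [0.99, 0.138, -0.001, 0.0]
ft_force: [0.7, -0.4, 0.7]
gripper_width: 0.0858
grasp_force: 0.0
```

```bash
python3 hc.py w7
```

```text
(np.float32(418.5), np.float32(199.5), np.float32(33.168537)) [0.5723 0.0649 0.07  ]
togo mm [  0.3 127.3 169.3] yaw 15.89 tilt 0.09
(np.float32(277.5), np.float32(195.0), np.float32(34.094784)) [0.5405 0.1891 0.07  ]
togo mm [  3.7  -0.8 169.3] yaw 15.89 tilt 0.09
(np.float32(400.5), np.float32(43.5), np.float32(34.241074)) [0.6981 0.1251 0.07  ]
togo mm [137.8 103.8 169.1] yaw 15.89 tilt 0.09
(np.float32(136.5), np.float32(192.0), np.float32(31.421953)) [0.509  0.3126 0.07  ]
togo mm [   7.2 -128.3  169.3] yaw 15.89 tilt 0.09
(np.float32(412.5), np.float32(201.0), np.float32(36.71562)) [0.5693 0.0703 0.07  ]
togo mm [ -1.2 121.3 169.3] yaw 15.89 tilt 0.09
(np.float32(277.5), np.float32(196.5), np.float32(32.495487)) [0.5392 0.1887 0.07  ]
togo mm [  2.4  -0.8 169.3] yaw 15.89 tilt 0.09
(np.float32(357.0), np.float32(189.0), np.float32(30.613)) [0.5646 0.1247 0.07  ]
togo mm [  9.2  67.7 169.3] yaw 15.89 tilt 0.09
```

View pics/w7.png

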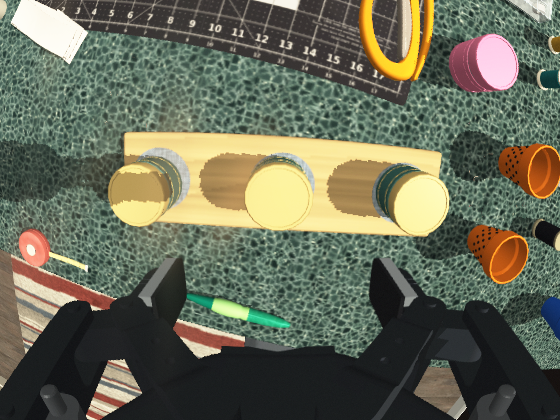

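The left tin is back upright on its spot, and the middle lid is at (278,196), centred under the tool.

Request:
{"op": "step_arm", "data": {
  "series": [
    [1,[1,0,8],0],
    [1,[1,0,16],0],
    [1,[0,0,17],0],
    [1,[0,0,17],0],
    [1,[0,0,17],0],
    [1,[0,0,17],0],
    [1,[0,0,17],0],
    [1,[0,0,17],0],
    [1,[0,0,17],0],
    [1,[0,0,16],0],
    [1,[0,0,10],0],
    [1,[0,0,0],0]
  ]
}}

```text
time_s: 21.58
tool_pos: [0.5381, 0.1884, 0.0257]
orientation: [0.99, 0.139, -0.002, 0.0]
ft_force: [-0.3, -0.0, 0.1]
gripper_width: 0.0853
grasp_force: 0.0
```

Request:
{"op": "step_arm", "data": {
  "series": [
    [0,[0,0,0],0],
    [0,[0,0,0],0],
    [0,[0,0,0],0],
    [0,[0,0,0],0],
    [0,[0,0,0],0],
    [0,[0,0,0],0],
    [0,[0,0,0],0],
    [0,[0,0,0],0],
    [0,[0,0,0],0]
  ],
  "grip_force": 60
}}

```text
time_s: 22.33
tool_pos: [0.5406, 0.1887, 0.0294]
orientation: [0.99, 0.138, 0.001, -0.0]
ft_force: [-1.1, 0.5, 7.5]
gripper_width: 0.059
grasp_force: 65.1
```

Request:
{"op": "step_arm", "data": {
  "series": [
    [0,[0,0,-3],0],
    [0,[0,0,-6],0],
    [0,[0,0,-8],0],
    [0,[0,0,-8],0],
    [0,[0,0,-8],0],
    [0,[0,0,-8],0],
    [0,[0,0,-6],0],
    [0,[0,0,-3],0],
    [0,[0,0,0],0],
    [0,[0,0,0],0],
    [0,[0,0,0],0],
    [0,[0,0,0],0]
  ]
}}

```text
time_s: 23.33
tool_pos: [0.5396, 0.188, 0.0777]
orientation: [0.99, 0.138, -0.0, 0.0]
ft_force: [0.4, 0.2, -5.9]
gripper_width: 0.0589
grasp_force: 65.6
```

Request:
{"op": "step_arm", "data": {
  "series": [
    [0,[0,0,0],0],
    [0,[0,0,0],0]
  ]
}}

```text
time_s: 23.5
tool_pos: [0.5397, 0.1881, 0.0779]
orientation: [0.99, 0.138, -0.0, 0.0]
ft_force: [-0.2, 0.5, -5.6]
gripper_width: 0.0591
grasp_force: 65.6
```

Request:
{"op": "step_arm", "data": {
  "series": [
    [0,[0,0,0],0],
    [0,[0,0,0],0]
  ]
}}

```text
time_s: 23.67
tool_pos: [0.5399, 0.1882, 0.0781]
orientation: [0.99, 0.138, -0.0, 0.0]
ft_force: [0.1, 0.1, -6.1]
gripper_width: 0.0586
grasp_force: 65.6
```

Request:
{"op": "step_arm", "data": {
  "series": [
    [0,[0,0,0],0],
    [0,[0,0,0],0]
  ]
}}

```text
time_s: 23.83
tool_pos: [0.5399, 0.1882, 0.0782]
orientation: [0.99, 0.138, -0.0, 0.0]
ft_force: [-0.3, 0.0, -5.1]
gripper_width: 0.0588
grasp_force: 65.6
```

Request:
{"op": "step_arm", "data": {
  "series": [
    [0,[0,0,0],0],
    [0,[0,0,0],0]
  ]
}}

```text
time_s: 24.0
tool_pos: [0.5399, 0.1882, 0.0782]
orientation: [0.99, 0.138, 0.0, 0.0]
ft_force: [-0.8, -0.1, -6.0]
gripper_width: 0.0589
grasp_force: 65.6
```

Middle tin: about 5.8 N (0.59 kg), clearly the heaviest since tins top out at 0.7 kg. I'll set it back and heft the right one.

Request:
{"op": "step_arm", "data": {
  "series": [
    [0,[0,0,5],0],
    [0,[0,0,9],0],
    [0,[0,0,9],0],
    [0,[0,0,9],0],
    [0,[0,0,7],0],
    [0,[0,0,5],0],
    [0,[0,0,3],0],
    [0,[0,0,2.5],0],
    [0,[0,0,0],0],
    [0,[0,0,0],0],
    [0,[0,0,0],0]
  ]
}}

```text
time_s: 24.92
tool_pos: [0.5396, 0.1881, 0.0294]
orientation: [0.99, 0.138, -0.0, 0.0]
ft_force: [-5.3, -2.7, 5.8]
gripper_width: 0.0589
grasp_force: 66.1
```

Request:
{"op": "step_arm", "data": {
  "series": [
    [1,[0,0,0],0],
    [1,[0,0,0],0],
    [1,[0,0,0],0],
    [1,[0,0,0],0],
    [1,[0,0,0],0],
    [1,[0,0,0],0],
    [1,[0,0,0],0],
    [1,[0,0,0],0]
  ]
}}

```text
time_s: 25.58
tool_pos: [0.5399, 0.1882, 0.0287]
orientation: [0.99, 0.138, -0.0, 0.0]
ft_force: [-0.4, -0.1, 0.5]
gripper_width: 0.0852
grasp_force: 0.0
```

Request:
{"op": "step_arm", "data": {
  "series": [
    [1,[0,0,-8],0],
    [1,[0,0,-17],0],
    [1,[0,0,-17],0],
    [1,[0,0,-17],0],
    [1,[0,0,-17],0],
    [1,[0,0,-17],0],
    [1,[0,0,-17],0],
    [1,[0,0,-17],0],
    [1,[0,0,-17],0],
    [1,[0,0,-17],0],
    [1,[0,0,-10],0],
    [1,[0,0,0],0]
  ]
}}

```text
time_s: 26.58
tool_pos: [0.541, 0.1889, 0.2023]
orientation: [0.99, 0.138, 0.002, -0.0]
ft_force: [0.9, 0.8, 0.2]
gripper_width: 0.0855
grasp_force: 0.0
```

Request:
{"op": "step_arm", "data": {
  "series": [
    [1,[0,11,0],0],
    [1,[0,20,0],0],
    [1,[0,25,0],0],
    [1,[0,25,0],0],
    [1,[0,25,0],0],
    [1,[0,25,0],0],
    [1,[0,0,0],0],
    [1,[0,0,0],0],
    [1,[0,0,0],0]
  ]
}}

```text
time_s: 27.33
tool_pos: [0.5752, 0.0619, 0.1987]
orientation: [0.99, 0.138, -0.001, -0.0]
ft_force: [0.3, 1.1, 0.4]
gripper_width: 0.0854
grasp_force: 0.0
```

```bash
python3 hc.py w8
```

```text
(np.float32(277.5), np.float32(204.0), np.float32(34.630672)) [0.57   0.0614 0.07  ]
togo mm [ -4.9  -0.8 171.7] yaw 15.89 tilt 0.11
(np.float32(51.0), np.float32(192.0), np.float32(33.881767)) [0.5193 0.2881 0.07  ]
togo mm [   8.5 -232.8  171.8] yaw 15.89 tilt 0.11
(np.float32(274.5), np.float32(33.0), np.float32(39.930325)) [0.7094 0.1036 0.07  ]
togo mm [140.8  -3.3 171.4] yaw 15.89 tilt 0.11
(np.float32(139.5), np.float32(199.5), np.float32(31.421192)) [0.5397 0.1841 0.07  ]
togo mm [  -0.4 -127.1  171.7] yaw 15.89 tilt 0.11
(np.float32(445.5), np.float32(166.5), np.float32(31.42273)) [ 0.647  -0.0773  0.07  ]
togo mm [ 31.3 153.7 171.5] yaw 15.89 tilt 0.11
(np.float32(231.0), np.float32(189.0), np.float32(30.56639)) [0.5719 0.1034 0.07  ]
togo mm [  8.5 -40.7 171.7] yaw 15.89 tilt 0.11
(np.float32(279.0), np.float32(207.0), np.float32(32.217937)) [0.5677 0.0594 0.07  ]
togo mm [ -7.6   0.5 171.7] yaw 15.89 tilt 0.11
(np.float32(378.0), np.float32(42.0), np.float32(30.756622)) [0.73   0.0187 0.07  ]
togo mm [137.4  84.  171.4] yaw 15.89 tilt 0.11
(np.float32(442.5), np.float32(168.0), np.float32(33.00672)) [ 0.6447 -0.0747  0.07  ]
togo mm [ 29.8 150.6 171.5] yaw 15.89 tilt 0.11
(np.float32(229.5), np.float32(187.5), np.float32(27.768198)) [0.5728 0.105  0.07  ]
togo mm [  9.8 -42.  171.7] yaw 15.89 tilt 0.11
```

Request:
{"op": "step_arm", "data": {
  "series": [
    [1,[-3,0,8],0],
    [1,[-3.5,0,16],0],
    [1,[0,0,17],0],
    [1,[0,0,17],0],
    [1,[0,0,17],0],
    [1,[0,0,17],0],
    [1,[0,0,17],0],
    [1,[0,0,17],0],
    [1,[0,0,17],0],
    [1,[0,0,17],0],
    [1,[0,0,11],0],
    [1,[0,0,0],0]
  ]
}}

```text
time_s: 28.38
tool_pos: [0.5674, 0.0609, 0.0262]
orientation: [0.99, 0.139, -0.002, -0.0]
ft_force: [-0.7, -0.2, -0.0]
gripper_width: 0.0854
grasp_force: 0.0
```

Request:
{"op": "step_arm", "data": {
  "series": [
    [0,[0,0,0],0],
    [0,[0,0,0],0],
    [0,[0,0,0],0],
    [0,[0,0,0],0],
    [0,[0,0,0],0],
    [0,[0,0,0],0],
    [0,[0,0,0],0],
    [0,[0,0,0],0],
    [0,[0,0,0],0]
  ],
  "grip_force": 60
}}

```text
time_s: 29.13
tool_pos: [0.5704, 0.0607, 0.0299]
orientation: [0.99, 0.138, 0.001, -0.0]
ft_force: [-1.2, 0.4, 6.7]
gripper_width: 0.0589
grasp_force: 64.5
```

Request:
{"op": "step_arm", "data": {
  "series": [
    [0,[0,0,-3],0],
    [0,[0,0,-6],0],
    [0,[0,0,-8],0],
    [0,[0,0,-8],0],
    [0,[0,0,-8],0],
    [0,[0,0,-8],0],
    [0,[0,0,-6],0],
    [0,[0,0,-3],0],
    [0,[0,0,0],0],
    [0,[0,0,0],0],
    [0,[0,0,0],0],
    [0,[0,0,0],0]
  ]
}}

```text
time_s: 30.13
tool_pos: [0.5692, 0.0604, 0.0782]
orientation: [0.99, 0.138, -0.0, 0.0]
ft_force: [-0.1, -0.2, -2.7]
gripper_width: 0.0588
grasp_force: 64.8
```

Request:
{"op": "step_arm", "data": {
  "series": [
    [0,[0,0,0],0],
    [0,[0,0,0],0]
  ]
}}

```text
time_s: 30.3
tool_pos: [0.5694, 0.0604, 0.0784]
orientation: [0.99, 0.138, -0.0, 0.0]
ft_force: [0.2, -0.6, -3.0]
gripper_width: 0.0591
grasp_force: 64.8
```

Request:
{"op": "step_arm", "data": {
  "series": [
    [0,[0,0,0],0],
    [0,[0,0,0],0]
  ]
}}

```text
time_s: 30.47
tool_pos: [0.5695, 0.0605, 0.0786]
orientation: [0.99, 0.138, -0.0, 0.0]
ft_force: [0.1, -0.4, -2.4]
gripper_width: 0.0587
grasp_force: 64.8
```

Request:
{"op": "step_arm", "data": {
  "series": [
    [0,[0,0,0],0],
    [0,[0,0,0],0]
  ]
}}

```text
time_s: 30.63
tool_pos: [0.5696, 0.0605, 0.0787]
orientation: [0.99, 0.138, 0.0, 0.0]
ft_force: [-0.1, -1.1, -1.9]
gripper_width: 0.0589
grasp_force: 64.8
```

Right tin: about 2.5 N, so the middle tin is the heaviest. I'll set the right one back and regrasp the middle.

Request:
{"op": "step_arm", "data": {
  "series": [
    [0,[0,0,5],0],
    [0,[0,0,9],0],
    [0,[0,0,9],0],
    [0,[0,0,9],0],
    [0,[0,0,7],0],
    [0,[0,0,5],0],
    [0,[0,0,3],0],
    [0,[0,0,2.5],0],
    [0,[0,0,0],0],
    [0,[0,0,0],0],
    [0,[0,0,0],0]
  ]
}}

```text
time_s: 31.55
tool_pos: [0.5691, 0.0604, 0.03]
orientation: [0.99, 0.138, -0.0, 0.0]
ft_force: [-4.9, -0.7, 7.9]
gripper_width: 0.0588
grasp_force: 65.6
```

Request:
{"op": "step_arm", "data": {
  "series": [
    [1,[0,0,0],0],
    [1,[0,0,0],0],
    [1,[0,0,0],0],
    [1,[0,0,0],0],
    [1,[0,0,0],0],
    [1,[0,0,0],0],
    [1,[0,0,0],0],
    [1,[0,0,0],0]
  ]
}}

```text
time_s: 32.22
tool_pos: [0.5696, 0.0605, 0.0292]
orientation: [0.99, 0.138, -0.0, 0.0]
ft_force: [-0.1, -0.4, 1.2]
gripper_width: 0.0852
grasp_force: 0.0
```

Request:
{"op": "step_arm", "data": {
  "series": [
    [1,[0,0,-8],0],
    [1,[0,0,-17],0],
    [1,[0,0,-17],0],
    [1,[0,0,-17],0],
    [1,[0,0,-17],0],
    [1,[0,0,-17],0],
    [1,[0,0,-17],0],
    [1,[0,0,-17],0],
    [1,[0,0,-17],0],
    [1,[0,0,-17],0],
    [1,[0,0,-10],0],
    [1,[0,0,0],0]
  ]
}}

```text
time_s: 33.22
tool_pos: [0.5708, 0.0608, 0.2029]
orientation: [0.99, 0.138, 0.002, 0.0]
ft_force: [0.3, -0.0, -0.5]
gripper_width: 0.0853
grasp_force: 0.0
```

Request:
{"op": "step_arm", "data": {
  "series": [
    [1,[1,-11,0],0],
    [1,[1,-20,0],0],
    [1,[1,-25,0],0],
    [1,[1,-25,0],0],
    [1,[1,-25,0],0],
    [1,[1,-25,0],0],
    [1,[0,0,0],0],
    [1,[0,0,0],0],
    [1,[0,0,0],0]
  ]
}}

```text
time_s: 33.97
tool_pos: [0.5388, 0.188, 0.1991]
orientation: [0.99, 0.139, -0.001, 0.0]
ft_force: [0.6, -0.8, -0.5]
gripper_width: 0.0858
grasp_force: 0.0
```

```bash
python3 hc.py w9 | head -12; python3 -c "
from h import *
togo([.5395,.1882,.0275])"
```

```text
(np.float32(412.5), np.float32(202.5), np.float32(37.10443)) [0.569  0.0689 0.07  ]
togo mm [ -3.4 122.8 172.2] yaw 15.95 tilt 0.11
(np.float32(274.5), np.float32(195.0), np.float32(34.682007)) [0.5404 0.192  0.07  ]
togo mm [  3.   -3.4 172.1] yaw 15.95 tilt 0.11
(np.float32(355.5), np.float32(187.5), np.float32(31.09669)) [0.5664 0.1262 0.07  ]
togo mm [ 10.   66.9 172.1] yaw 15.95 tilt 0.11
(np.float32(142.5), np.float32(193.5), np.float32(31.412443)) [0.5095 0.308  0.07  ]
togo mm [   5.1 -123.6  172. ] yaw 15.95 tilt 0.11
(np.float32(276.0), np.float32(196.5), np.float32(38.76641)) [0.5395 0.1904 0.07  ]
togo mm [  1.7  -2.2 172.1] yaw 15.95 tilt 0.11
(np.float32(358.5), np.float32(187.5), np.float32(32.229263)) [0.5672 0.1236 0.07  ]
togo mm [ 10.   69.6 172.1] yaw 15.95 tilt 0.11
togo mm [  0.8  -0.9 171.8] yaw 15.88 tilt 0.1
```

Request:
{"op": "step_arm", "data": {
  "series": [
    [1,[1,-1,8],0],
    [1,[0,0,16],0],
    [1,[0,0,17],0],
    [1,[0,0,17],0],
    [1,[0,0,17],0],
    [1,[0,0,17],0],
    [1,[0,0,17],0],
    [1,[0,0,17],0],
    [1,[0,0,17],0],
    [1,[0,0,17],0],
    [1,[0,0,11.5],0],
    [1,[0,0,0],0]
  ]
}}

```text
time_s: 35.02
tool_pos: [0.5386, 0.1878, 0.0259]
orientation: [0.99, 0.138, -0.002, 0.001]
ft_force: [-1.1, -0.6, 0.1]
gripper_width: 0.0855
grasp_force: 0.0
```

Request:
{"op": "step_arm", "data": {
  "series": [
    [0,[0,0,0],0],
    [0,[0,0,0],0],
    [0,[0,0,0],0],
    [0,[0,0,0],0],
    [0,[0,0,0],0],
    [0,[0,0,0],0],
    [0,[0,0,0],0],
    [0,[0,0,0],0],
    [0,[0,0,0],0]
  ],
  "grip_force": 75
}}

```text
time_s: 35.77
tool_pos: [0.541, 0.1895, 0.0299]
orientation: [0.99, 0.138, 0.001, -0.0]
ft_force: [-1.0, -1.3, 6.9]
gripper_width: 0.0585
grasp_force: 81.1
```

Request:
{"op": "step_arm", "data": {
  "series": [
    [0,[0,0,-5],0],
    [0,[0,0,-10],0],
    [0,[0,0,-17],0],
    [0,[0,0,-18],0],
    [0,[0,0,-18],0],
    [0,[0,0,-18],0],
    [0,[0,0,-18],0],
    [0,[0,0,-18],0],
    [0,[0,0,-18],0],
    [0,[0,0,-17],0],
    [0,[0,0,-10],0],
    [0,[0,0,-5],0]
  ]
}}

```text
time_s: 36.77
tool_pos: [0.5404, 0.1896, 0.2025]
orientation: [0.99, 0.138, 0.001, -0.0]
ft_force: [-0.1, -0.3, -5.2]
gripper_width: 0.0585
grasp_force: 81.7
```

Request:
{"op": "step_arm", "data": {
  "series": [
    [0,[0,0,0],0],
    [0,[0,0,0],0],
    [0,[0,0,0],0]
  ]
}}

```text
time_s: 37.02
tool_pos: [0.5394, 0.189, 0.1996]
orientation: [0.99, 0.138, -0.001, 0.0]
ft_force: [0.1, -0.3, -5.5]
gripper_width: 0.0586
grasp_force: 81.7
```

```bash
python3 -c "
from h import *
print(arm.get_obs()['ft_force']);togo([.4703,-.308,.197])"
```

```text
[ 0.1417731  -0.31636624 -5.52884479]
togo mm [-202.8  458.9    3.1] yaw 15.92 tilt 0.11
```

Request:
{"op": "step_arm", "data": {
  "series": [
    [0,[-3,7,1],0],
    [0,[-6,13,1],0],
    [0,[-9,20,0],0],
    [0,[-9.5,21.5,0],0],
    [0,[-9.5,21.5,0],0],
    [0,[-9.5,21.5,0],0],
    [0,[-9.5,21.5,0],0],
    [0,[-9.5,21.5,0],0],
    [0,[-9.5,21.5,0],0],
    [0,[-9.5,21.5,0],0],
    [0,[-9.5,21.5,0],0],
    [0,[-9.5,21.5,0],0]
  ]
}}

```text
time_s: 38.02
tool_pos: [0.5032, -0.0662, 0.1982]
orientation: [0.99, 0.138, -0.001, 0.0]
ft_force: [0.5, -0.2, -6.1]
gripper_width: 0.0587
grasp_force: 81.8
```

Request:
{"op": "step_arm", "data": {
  "series": [
    [0,[-9.5,21.5,0],0],
    [0,[-9.5,21.5,0],0],
    [0,[-9.5,21.5,0],0],
    [0,[-9.5,21.5,0],0],
    [0,[-9.5,21.5,0],0],
    [0,[-9.5,21.5,0],0],
    [0,[-9.5,21.5,0],0],
    [0,[-9,20,0],0],
    [0,[-9,20,0],0],
    [0,[-7,16,0],0],
    [0,[-4.5,12,0],0],
    [0,[-2,4,0],0]
  ]
}}

```text
time_s: 39.02
tool_pos: [0.4696, -0.3076, 0.1982]
orientation: [0.991, 0.137, -0.001, 0.0]
ft_force: [-0.2, 0.2, -6.4]
gripper_width: 0.0588
grasp_force: 81.9
```

Request:
{"op": "step_arm", "data": {
  "series": [
    [0,[0,0,0],0],
    [0,[0,0,0],0],
    [0,[0,0,0],0],
    [0,[0,0,0],0],
    [0,[0,0,0],0],
    [0,[0,0,0],0],
    [0,[0,0,0],0],
    [0,[0,0,0],0]
  ]
}}

```text
time_s: 39.68
tool_pos: [0.4714, -0.3042, 0.1987]
orientation: [0.99, 0.139, 0.0, 0.0]
ft_force: [-0.5, 0.3, -5.7]
gripper_width: 0.0585
grasp_force: 81.9
```

Run:
```python
from h import *
o=arm.get_obs();print(o["tool_pos"],o["ft_force"],abs(o["qvel"]).max());togo([.4703,-.308,.197])
a=optics.snapshot("side")[:,:,::-1]; b=optics.snapshot("top")[:,:,::-1]
cv2.imwrite("pics/end.png",np.hstack([cv2.resize(a[120:320,140:340],(400,400)),cv2.resize(b[120:320,170:470],(400,267))if 0 else cv2.resize(b[100:320,160:480],(400,400))]))
```

```text
[ 0.47143625 -0.30424344  0.19874847] [-0.5424585   0.34790121 -5.65259121] 0.0020798535341093054
togo mm [-2.1  3.3  1.7] yaw 15.93 tilt 0.0
```

View pics/end.png

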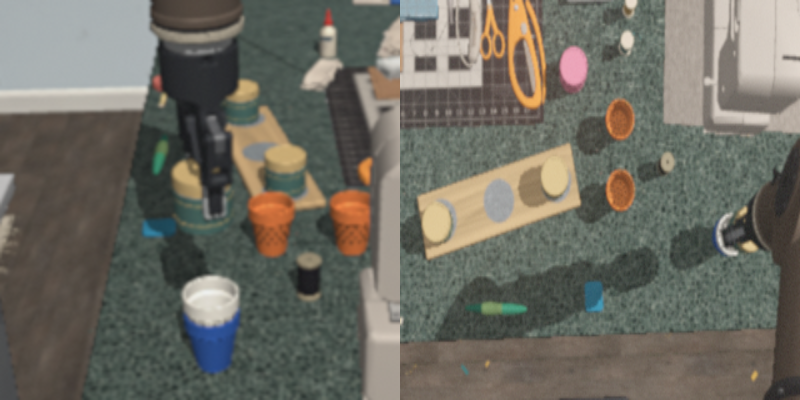

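The end view shows the tin held upright at (200,195) above the nested cups at (210,325). Both lighter tins stand on their spots and nothing else has been disturbed. The tin is about 4 mm off the cup axis and its underside is at about 0.18 m, so I'll hand in.

```bash
python3 -c "
from workcell import arm
print(arm.sign_off())"
```

```text
the job is handed in; nothing more can be done
None
```

I handed the job in at about 40 s, with no verdict shown: the white sieve cup is seated in the blue cup, all three tins were hefted left to right, and the heaviest (middle, about 0.59 kg) is held upright over the cups, underside about 18 cm up.

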